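# Read the pH tester's bulb over the white plate

### The arm

A 7-joint arm with a two-finger parallel gripper is mounted at the origin on the work surface. World frame = base frame: x ahead of the robot, y to its left, z up, the work surface at z = 0. Lengths are in m, angles in rad, forces in N, time in s.
With the tool pointing down it reaches from about 0.425 to 0.875 m from the base axis. Payload 8.4 kg.
Tool frame: the origin (TCP) lies at the very end of the fingers, on their centre line; the grasp point (between the pads) lies 19 mm behind it; z points along the fingers, y is the line along which they close (so a half turn about z gives the same grasp; the last joint's range is limited). The gripper opens to 85 mm and grips with 20 to 120 N. Pads are 22 mm wide; open, the fingers measure 114 mm over their backs; the gripper's body (76 mm by 85 mm) begins 54 mm behind the grasp point. The pads swing forward as they close: fully open they stand 13 mm farther back than shut.
Start: joints at [1.086, 0.333, 0.04, 1.465, -0.013, 1.343, -0.059], TCP at [0.245, -0.602, 0.231] pointing down, gripper open.
Joint ranges: [-2.58, 2.58], [-0.38, 2.09], [-1.3, 1.39], [0.25, 2.4], [-1.5, 4.64], [0.08, 2.09], [-2.65, 2.65]. Speed limits (rad/s): [2.22, 2.22, 2.79, 2.79, 3.14, 3.14, 3.14].

### API

Orientations are given as a rotation vector (axis times angle).
In Python, from station import env gives the robot as it stands.
- The arm moves only by the tool play_rows, never from a script. Its argument "steps" is a list of rows, each a list of 7 numbers: the shift along the world's x, y, z in cm, then the turn, a rotation vector about the world's x, y, z in rad, then the finger opening in cm, from 0 to 8.54. In form: [[x, y, z, rx, ry, rz, fingers], ...]. A call has exactly 5 rows; each row shifts and turns the commanded pose from where the row before left it; what a row does not reach is not made up. A row lasts 1/10 s, in which the tool goes at most 50 mm and 8.59 degrees, less where a joint would pass 70% of its speed; a pose out of reach is approached as far as the arm can. A call is refused whole if a number of a shift passes 5 or a number of a turn 0.15, either way. A call with a gripper value outside its range is refused whole. The fingers move at their own pace and stop on an object; "newtons" is the grip in N (left out, the last holds). Time passes only in rows, so rows that do not move let the fingers close, or fill a call up. It gives the time, the measured TCP pose, the force, the opening and the grip force at its end, in the units of the state.
- env.get_state(): the state, without advancing time (a new reading comes with each control period).
- env.capture(name): name is "scene" or "top" or "wrist"; returns a dict with "img" (384x512x3 uint8, red, green, blue), "range_z" (384x512 float32, m along the optical axis (not along the pixel's ray), 0 where there is no reading), "camera_matrix" (3x3 intrinsics, pixels), "R" (3x3) and "t" (3): a world point X has camera coordinates R X + t; the wrist camera has in their place "mount" (4x4, takes a point from camera to tool coordinates, whose origin is the TCP and whose axes are the flange's). Camera axes: x right, y down, z forward; pixel columns grow to the right and rows downward; lengths in m; the calibration is good to about 2 mm. A picture is of the moment at which its call begins: read the wrist's pose just before it.
- env.sign_off(): hands the job in; it is judged then, once.
The state is a dict: "clock": time; "q": joint angles; "qvel": joint speeds; "tau": joint torques, N m; "tool_pos": TCP position; "orientation": TCP orientation; "wrist_force": force on the tool from outside, world axes, zero at the start; "wrist_torque": the same for the moment, N m; "opening": finger opening in m; "gripper_force": force on a finger pad.
Only numpy, scipy, OpenCV 4.12 (cv2) and the standard library are available. Lean on these libraries where they do the work, as an engineer would, in place of code of your own. Each camera call takes 0.05 s, during which the arm holds its last target. There are 200 camera calls.

### The job

Slide the white ceramic plate by its ridge across the bench, flat and without lifting it, until it lies centred and square on the dark mat, long side along long side, and let go of it. Then draw the pH tester (the one with the long square body) out of its sloping holder, turn it level and hold it so, still, about 15 cm above the bench with its glass bulb over the middle of the plate, so that the bulb can be checked against the white. Finish while holding it there, and leave the other probe and all the bottles and glassware where they are.

Things in the scene. Friction and masses are not known exactly. Their poses are not given: they have to be found in the camera images.
- plate: loose flat white ceramic plate, 100 mm (x) x 130 mm (y) x 10 mm thick, 0.4 kg; origin at the centre of its underside, z up. Along one long edge stands its ridge
- plate_ridge (a point): middle of the plate's ridge, the place to grip it: the ridge is 14 mm thick (plate x), 70 mm long (plate y), its top 38 mm above the bench; this point is 39 mm from the plate's origin along -x and 28 mm above its underside
- mat: fixed thin dark rubber mat, 120 mm (x) x 150 mm (y), 1 mm thin; it makes no step, the plate slides onto it as on the bench; origin at its centre
- tester: loose cordless pH tester, 0.1 kg, starting in tester_holder: white square body 26 x 26 x 80 mm, then a clear stem of 12 mm diameter and 84 mm length with a glass bulb at its end. Origin where the stem leaves the body; z runs along the tester away from the bulb, x and y square to the body's faces. In the holder y is level, x and z both slope up at 45 degrees
- tester_grip (a point): middle of the tester's body, 40 mm from its origin along its z: a good place to grip it across the two faces that its y axis crosses, tool straight down. The body's lower 30 mm lie on a tongue of the holder 18 mm wide
- tester_bulb (a point): centre of the tester's glass bulb (12 mm diameter), 84 mm from its origin along its -z
- tester_holder: fixed holder: dark foot plate 130 x 80 x 12 mm (from 35 mm behind to 95 mm ahead of the origin along +x) and a sleeve 27 mm square outside, 50 mm long, sloping at 45 degrees. Origin on the bench below the middle of the sleeve's mouth; z up, y level across the sleeve. Both holders are alike and may swap places. This one holds the tester
- tester_holder_mouth (a point): middle of the mouth of tester_holder's sleeve, 115 mm above the bench; the tester's origin rests here, its stem in the 15 mm square bore. It draws out straight along the slope: (-0.707, 0, 0.707) in the holder's frame, up and towards the robot's side, 90 mm until the bulb is clear of the mouth
- rod_holder: fixed holder: dark foot plate 130 x 80 x 12 mm (from 35 mm behind to 95 mm ahead of the origin along +x) and a sleeve 27 mm square outside, 50 mm long, sloping at 45 degrees. Origin on the bench below the middle of the sleeve's mouth; z up, y level across the sleeve. Both holders are alike and may swap places. This one holds the other probe
- rod: bystander: the other probe, with a short round white head 26 mm in diameter and 35 mm long and a steel stem of 12 mm diameter and 110 mm length, sitting in rod_holder; origin at the lower end of its head, z along it away from the stem
- bottle_a: bystander: white plastic bottle, 60 mm wide, 150 mm tall, origin at the centre of its underside
- bottle_b: bystander: white plastic bottle, 60 mm wide, 150 mm tall, origin at the centre of its underside
- bottle_c: bystander: white plastic bottle, 60 mm wide, 150 mm tall, origin at the centre of its underside
- beaker: bystander: glass beaker, 68 mm wide, 85 mm tall, origin at the centre of its underside
- stopper: bystander: black rubber stopper, 34 mm wide, 26 mm tall, origin at the centre of its underside
- dish: bystander: closed glass dish, 84 mm wide, 14 mm tall, origin at the centre of its underside
Things that resemble listed ones, but are neither listed nor needed, are in the scene too. Leave any green or turquoise look-alike of the tester_holder alone. Of the things like the plate, leave any that is turquoise; of the rest the smaller one is meant.

How it is judged:
On the way, in this order (a step that is already met when the one before it is completed fails the run):
1. the plate lies centred and square on the mat, let go (horizontal distance between plate and mat below 0.015 m and angle between the x axis of plate and the x axis of mat, either way round below 0.15 rad and height (world z) of plate below 0.006 m and angle between plate's own z axis and vertical below 0.06 rad and contact force between the fingers and plate below 0.1 N and linear speed of plate below 0.02 m/s), for 0.2 s.
2. the tester is drawn out of its holder and held, the plate still on the mat (horizontal distance between plate and mat below 0.015 m and angle between the x axis of plate and the x axis of mat, either way round below 0.15 rad and height (world z) of plate below 0.006 m and angle between plate's own z axis and vertical below 0.06 rad and height (world z) of tester_bulb above 0.125 m and contact force between the fingers and tester above 1 N), for 0.1 s.
At the end, for the whole second after the job is handed in: The plate lies flat on the mat, its centre within 15 mm of the mat's and square within 0.15 rad; the tester is held by the fingers alone, still, level within 0.2 rad, its bulb 90 to 210 mm above the bench and within 35 mm (seen from above) of the plate's centre (horizontal distance between plate and mat below 0.015 m and angle between the x axis of plate and the x axis of mat, either way round below 0.15 rad and height (world z) of plate below 0.006 m and angle between plate's own z axis and vertical below 0.06 rad and angle between tester's own z axis and vertical between 1.371 and 1.771 rad and height (world z) of tester_bulb between 0.09 and 0.21 m and horizontal distance between tester_bulb and plate below 0.035 m and contact force between the fingers and tester above 1 N and linear speed of tester below 0.03 m/s and angular speed of tester below 0.2 rad/s and contact force between each of tester, the fingers and plate below 0.1 N and contact force between tester and tester_holder below 0.1 N and contact force between tester and rod_holder below 0.1 N); the arm keeps its last pose, push and grip.
It fails at once if the plate is lifted or tipped (more than 12 mm off the bench or 0.15 rad) (height (world z) of plate above 0.012 m or angle between plate's own z axis and vertical above 0.15 rad).
It fails at once if the other probe is disturbed (moved over 20 mm) (distance of rod from where it was at the start of the episode above 0.02 m).
It fails at once if a bottle, the beaker, the stopper or the dish is moved over 30 mm or tipped over (distance of any of bottle_a, bottle_b, bottle_c, beaker, stopper, dish from where it was at the start of the episode above 0.03 m or angle between any of bottle_a, bottle_b, bottle_c, beaker, stopper, dish's own z axis and vertical above 0.5 rad).
It also fails if it takes over 61 s, if anything falls off the work surface, if the arm or the gripper's body presses on something with over 40 N, if the wrist force passes 120 N, or if a joint passes its speed limit or range.

## Working session

There is one attempt and no reset: what is moved stays moved. The work goes in short steps, Python scripts to look and compute and a tool call to move; the robot and the scene stay as the last step left them, time stands still between calls to the robot, and variables do not carry over. Pictures are saved under pics/ and viewed, at most 10 in all, crops included, and the job is handed in when it is done.

Besides the shell and the picture viewer there is one more tool, called after "Emit:" by a JSON object that holds its "method" and its "body", one argument or row to a line. play_rows: Moves the arm, as the interface text tells. Its arguments: {"type":"object","properties":{"steps":{"type":"array","items":{"type":"array","items":{"type":"number"}}},"newtons":{"type":"number"}},"required":["steps"]}

```bash
mkdir -p pics; ls; python3 - <<'E'
from station import env
import cv2,numpy as np
for n in("scene","top"):
    c=env.capture(n); np.savez(f"{n}.npz",**c)
    cv2.imwrite(f"pics/{n}0.png",cv2.resize(c["img"][:,:,::-1],(800,600)))
    print(n,c["R"].round(3).tolist(),c["t"].round(3),c["camera_matrix"].round(1).tolist())
s=env.get_state();print(s)
E
```

```text
pics
scene [[0.096, 0.995, 0.008], [0.81, -0.074, -0.582], [-0.579, 0.062, -0.813]] [-0.02  -0.348  1.514] [[359.6, 0.0, 254.7], [0.0, 359.6, 196.0], [0.0, 0.0, 1.0]]
top [[-0.007, -1.0, -0.0], [-0.983, 0.007, -0.185], [0.185, -0.001, -0.983]] [-0.031  0.535  1.208] [[363.8, 0.0, 251.7], [0.0, 363.8, 187.8], [0.0, 0.0, 1.0]]
{'clock': 0.1, 'q': array([ 1.08581   ,  0.33380797,  0.03990525,  1.46618473, -0.01344418,
        1.34332195, -0.05851069]), 'qvel': array([-0.0005736 , -0.00031077, -0.00013074, -0.00259171, -0.00022722,
       -0.00118577, -0.00052834]), 'tau': array([ 4.21247038e-03, -6.60013676e+01,  1.37024794e+00, -4.06474614e+01,
        1.70515623e-02,  8.82954919e-03,  2.84786398e-05]), 'tool_pos': array([ 0.24440089, -0.60184761,  0.23053058]), 'orientation': array([-3.08195872e+00, -6.01867003e-01,  5.35294925e-04]), 'wrist_force': array([0.30693374, 0.21342352, 0.30962127]), 'wrist_torque': array([ 0.04509361, -0.01165   ,  0.02550758]), 'gripper_force': 0.0, 'opening': 0.08531610509730057}
```

View pics/scene0.png

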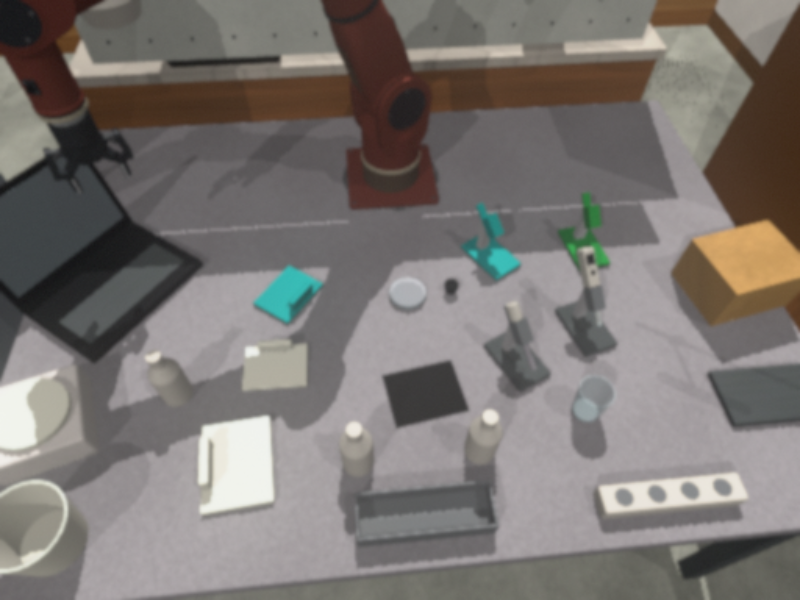

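View pics/top0.png

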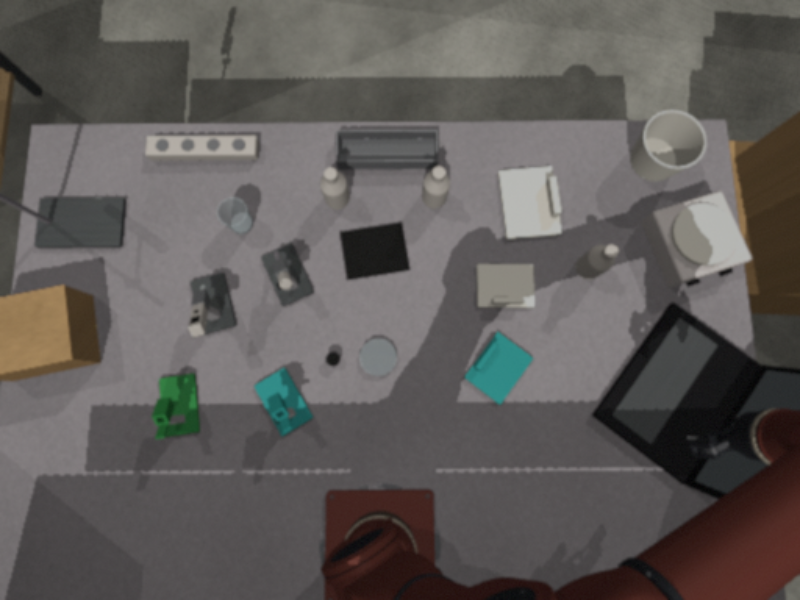

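The top view (800x600) shows two white plates, the larger at (530,202) and the smaller at (505,286). There is a turquoise one at (498,367). The mat is at (375,250). Two dark holders stand at (212,303), with a long square body, and (288,275), with a short round head. The green (177,405) and turquoise (283,400) holders are decoys. I choose the small white plate and the tester in the holder at (212,303). Next I measure them and check the choice in a close crop.

```bash
cat > h.py <<'E'
import numpy as np,cv2
def cloud(n):
    c=dict(np.load(f"{n}.npz")); z=c["range_z"]; K=c["camera_matrix"]
    v,u=np.mgrid[0:384,0:512]
    P=np.stack([(u-K[0,2])/K[0,0]*z,(v-K[1,2])/K[1,1]*z,z],-1)
    W=(P-c["t"])@c["R"]; W[z==0]=np.nan
    return c["img"],W
def proj(c,X):
    p=c["camera_matrix"]@(c["R"]@np.asarray(X,float)+c["t"]); return p[:2]/p[2]
E
python3 - <<'E'
from h import *
def rect(p):
    r=cv2.minAreaRect(p.astype(np.float32)); b=cv2.boxPoints(r)
    e0,e1=b[1]-b[0],b[2]-b[1]
    l=e0 if np.hypot(*e0)>np.hypot(*e1) else e1
    a=np.degrees(np.arctan2(l[1],l[0]))%180
    return np.round(r[0],4),np.round(sorted(r[1]),4),"long dir deg",round(a,1)
S={}
for n in("top","scene"):
    I,W=cloud(n); X,Y,Z=W[...,0],W[...,1],W[...,2]; hsv=cv2.cvtColor(I,cv2.COLOR_RGB2HSV)
    print(n,"bench z",np.nanmedian(Z[(abs(X-.5)<.3)&(abs(Y)<.5)]))
    if n=="top":
        def w(u,v):return W[int(v/1.5625),int(u/1.5625)]
        C={k:w(*p) for k,p in dict(small=(505,280),big=(525,205),mat=(375,250),tq=(498,370),th=(215,300),rh=(290,270)).items()}
        for k,p in C.items():print(k,p.round(3))
    for k in("small","big"):
        c=C[k]; near=(np.hypot(X-c[0],Y-c[1])<.13)
        m=(near&(Z>.004)&(Z<.017)); 
        nl,lab,st,_=cv2.connectedComponentsWithStats((near&(Z>.004)&(Z<.06)).astype(np.uint8))
        i=1+np.argmax(st[1:,4]); m2=lab==i
        print(n,k,"z med",np.median(Z[m&m2]).round(4),rect(W[m2&m][:,:2]),"all",rect(W[m2][:,:2]))
        rd=m2&(Z>.028); print("  ridge",rd.sum(),W[rd].mean(0).round(4),"ztop",np.percentile(Z[rd],90).round(4) if rd.any() else 0, rect(W[rd][:,:2]) if rd.any() else 0)
    c=C["mat"]; m=(np.hypot(X-c[0],Y-c[1])<.13)&(I.max(-1)<50)&(Z<.02)
    nl,lab,st,_=cv2.connectedComponentsWithStats(m.astype(np.uint8)); m=lab==1+np.argmax(st[1:,4])
    print(n,"mat",rect(W[m][:,:2]),m.sum(),np.median(Z[m]))
    for k in("th","rh"):
        c=C[k]; near=(np.hypot(X-c[0],Y-c[1])<.12)
        m=near&(I.max(-1)<100)&(Z>.006)&(Z<.02)
        nl,lab,st,_=cv2.connectedComponentsWithStats(m.astype(np.uint8)); m=lab==1+np.argmax(st[1:,4])
        print(n,k,"foot",rect(W[m][:,:2]),m.sum())
        b=near&(Z>.1); print("   high pts",b.sum(),"ctr",W[b].mean(0).round(3),"zmax",Z[b].max().round(3))
    b=(Z>.02)&(X>.3)&(X<.9)&(abs(Y)<.5)
    nl,lab,st,_=cv2.connectedComponentsWithStats(b.astype(np.uint8))
    for i in range(1,nl):
        if st[i,4]>25:
            q=W[lab==i];print("   obj",q.mean(0).round(3),"lo",q.min(0).round(3),"hi",q.max(0).round(3))
E
python3 - <<'E'
import cv2,numpy as np
c=np.load('top.npz')['img'][:,:,::-1]; s=np.load('scene.npz')['img'][:,:,::-1]
a=cv2.resize(c[150:230,100:200],(400,320),interpolation=cv2.INTER_CUBIC)
b=cv2.resize(s[145:265,300:400],(400,480),interpolation=cv2.INTER_CUBIC)
d=cv2.resize(c[100:220,290:390],(400,480),interpolation=cv2.INTER_CUBIC)[:,:]
o=np.zeros((480,800,3),np.uint8);o[:,:400]=b;o[:,400:]=d
cv2.imwrite('pics/crop1.png',o)
E
```

```text
top bench z 0.0015218500564476664
small [ 0.572 -0.289  0.015]
big [ 0.753 -0.346  0.011]
mat [0.648 0.008 0.   ]
tq [ 0.37  -0.264  0.012]
th [0.529 0.373 0.016]
rh [0.601 0.204 0.015]
top small z med 0.0106 (array([ 0.5607, -0.2904]), array([0.1146, 0.1387]), 'long dir deg', np.float32(85.7)) all (array([ 0.5607, -0.2904]), array([0.1146, 0.1387]), 'long dir deg', np.float32(85.7))
  ridge 80 [ 0.5226 -0.288   0.0385] ztop 0.0411 (array([ 0.5225, -0.2885]), array([0.0121, 0.0675]), 'long dir deg', np.float32(89.7))
top big z med 0.0131 (array([ 0.7644, -0.365 ]), array([0.1633, 0.18  ]), 'long dir deg', np.float32(4.3)) all (array([ 0.7644, -0.365 ]), array([0.1633, 0.18  ]), 'long dir deg', np.float32(4.3))
  ridge 161 [ 0.7646 -0.4028  0.046 ] ztop 0.0524 (array([ 0.7668, -0.4046]), array([0.0191, 0.0919]), 'long dir deg', np.float32(3.6))
top mat (array([0.6474, 0.0096]), array([0.1141, 0.1431]), 'long dir deg', np.float32(99.2)) 1171 0.0016095211781090104
top th foot (array([0.5262, 0.3784]), array([0.0799, 0.13  ]), 'long dir deg', np.float32(15.9)) 545
   high pts 274 ctr [0.
[... 1402 characters left out ...]
88.4))
  ridge 113 [ 0.5238 -0.2895  0.0374] ztop 0.0414 (array([ 0.5216, -0.29  ]), array([0.016 , 0.0689]), 'long dir deg', np.float32(87.8))
scene big z med 0.0143 (array([ 0.7598, -0.3551]), array([0.1505, 0.1833]), 'long dir deg', np.float32(6.9)) all (array([ 0.7598, -0.3551]), array([0.1505, 0.1833]), 'long dir deg', np.float32(6.9))
  ridge 265 [ 0.7697 -0.403   0.0471] ztop 0.0524 (array([ 0.7664, -0.4053]), array([0.0195, 0.0888]), 'long dir deg', np.float32(4.7))Traceback (most recent call last):
  File "<stdin>", line 24, in <module>
    return _wrapfunc(a, 'argmax', axis=axis, out=out, **kwds)
    return bound(*args, **kwds)
ValueError: attempt to get argmax of an empty sequence
```

View pics/crop1.png

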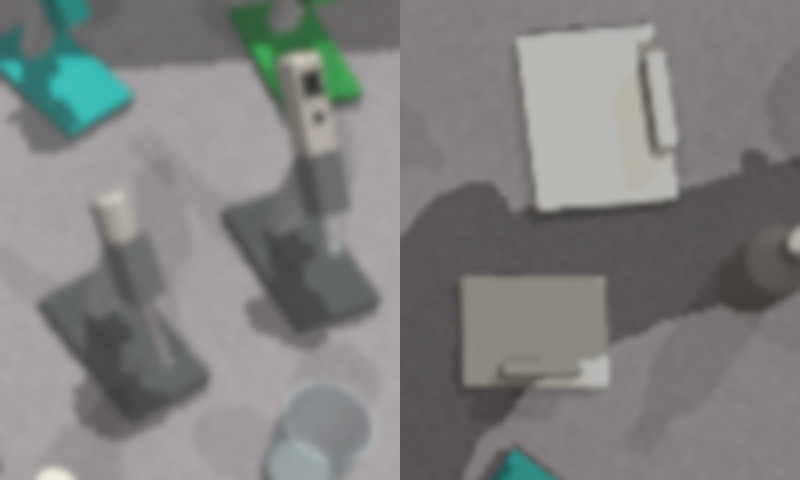

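The crop confirms both choices. The smaller white plate has its ridge on the near side, and the tester is the long square body with a display in the right-hand dark holder. I move above the plate's ridge for a wrist look.

Emit:
{"method": "play_rows", "body": {
  "steps": [
    [1.0, 1.0, 2, 0, 0, 0.07, 8.5],
    [1.8, 2, 2, 0, 0, 0.08, 8.5],
    [2, 2.3, 1, 0, 0, 0.08, 8.5],
    [2, 2.3, 0, 0, 0, 0.08, 8.5],
    [2, 2.3, 0, 0, 0, 0.08, 8.5]
  ]
}}

```text
clock: 0.6
tool_pos: [0.3343, -0.5007, 0.2806]
orientation: [-2.903, -1.198, -0.0]
wrist_force: [-0.2, 0.3, -0.1]
opening: 0.0848
gripper_force: 0.0
```

Emit:
{"method": "play_rows", "body": {
  "steps": [
    [2, 2.3, 0, 0, 0, 0.08, 8.5],
    [2, 2.3, 0, 0, 0, 0.08, 8.5],
    [2, 2.3, 0, 0, 0, 0.08, 8.5],
    [2, 2.3, 0, 0, 0, 0.08, 8.5],
    [2, 2.3, 0, 0, 0, 0.08, 8.5]
  ]
}}

```text
clock: 1.1
tool_pos: [0.4342, -0.3862, 0.2813]
orientation: [-2.608, -1.751, 0.0]
wrist_force: [1.1, -0.6, -0.4]
opening: 0.085
gripper_force: 0.0
```

Emit:
{"method": "play_rows", "body": {
  "steps": [
    [2, 2.3, 0, 0, 0, 0.08, 8.5],
    [2, 2.3, 0, 0, 0, 0.08, 8.5],
    [2, 2.3, 0, 0, 0, 0.08, 8.5],
    [2, 2.3, 0, 0, 0, 0.08, 8.5],
    [1, 0.8, 0, 0, 0, 0.08, 8.5]
  ]
}}

```text
clock: 1.6
tool_pos: [0.5254, -0.2837, 0.2813]
orientation: [-2.204, -2.238, -0.002]
wrist_force: [0.3, -0.5, 0.4]
opening: 0.0847
gripper_force: 0.0
```

```bash
cat >> h.py <<'E'
from scipy.spatial.transform import Rotation as Ro
def snap(env,tag):
    s=env.get_state(); c=env.capture("wrist"); T=np.eye(4)
    T[:3,:3]=Ro.from_rotvec(s["orientation"]).as_matrix(); T[:3,3]=s["tool_pos"]
    M=T@c["mount"]; c["R"]=M[:3,:3].T; c["t"]=-M[:3,:3].T@M[:3,3]
    np.savez(f"{tag}.npz",**c); 
    cv2.imwrite(f"pics/{tag}.png",cv2.resize(c["img"][:,:,::-1],(800,600)))
    return s
def pose(s):
    R=Ro.from_rotvec(s["orientation"]).as_matrix()
    return s["clock"],s["tool_pos"].round(4),"yaw y deg",np.degrees(np.arctan2(R[1,1],R[0,1])).round(2),"z",R[:,2].round(3),"q",s["q"].round(3),"F",s["wrist_force"].round(1),s["opening"],s["gripper_force"]
E
python3 - <<'E'
from h import *; from station import env
s=snap(env,"w1"); print(*pose(s)); print(np.load("w1.npz")["mount"].round(3))
E
```

```text
1.6 [ 0.5254 -0.2837  0.2813] yaw y deg 0.9 z [ 0.001  0.001 -1.   ] q [ 0.706  0.227 -0.34   1.508  0.074  1.419  0.378] F [ 0.3 -0.5  0.4] 0.08473502493167547 0.0
[[ 0.    -0.963 -0.27   0.068]
 [ 1.     0.     0.     0.001]
 [ 0.    -0.27   0.963 -0.143]
 [ 0.     0.     0.     1.   ]]
```

View pics/w1.png

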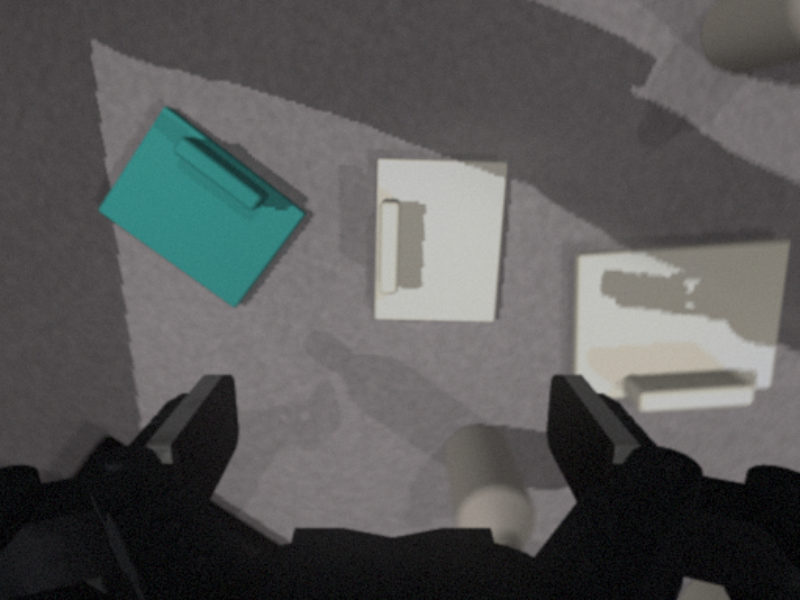

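The wrist picture shows the small plate with corners near (377,158), (507,162), (495,321) and (374,319), and its ridge at (390,246). The bottle at (485,480) is well behind. I refine the plate pose, the mat and the tester next.

```bash
cat >> h.py <<'E'
def plane(c,uv,z):
    uv=np.atleast_2d(uv).astype(float);K=c["camera_matrix"]
    d=np.c_[(uv-[K[0,2],K[1,2]])/[K[0,0],K[1,1]],np.ones(len(uv))]@c["R"]; o=-c["R"].T@c["t"]
    return o+d*((z-o[2])/d[:,2])[:,None]
def rect(p):
    r=cv2.minAreaRect(np.asarray(p,np.float32)); b=cv2.boxPoints(r)
    e0,e1=b[1]-b[0],b[2]-b[1]
    l=e0 if np.hypot(*e0)>np.hypot(*e1) else e1
    return "ctr",np.round(r[0],4),"size",np.round(sorted(r[1]),4),"long dir deg",float(np.round(np.degrees(np.arctan2(l[1],l[0]))%180,1))
E
python3 - <<'E'
from h import *
c=dict(np.load("w1.npz"))
g=cv2.cvtColor(c["img"],cv2.COLOR_RGB2GRAY)
k=1/1.5625
cor=(np.array([[377,158],[507,162],[495,321],[374,319]],float)*k).astype(np.float32).reshape(-1,1,2)
cor=cv2.cornerSubPix(g,cor,(4,4),(-1,-1),(3,50,.01)).reshape(-1,2); print(cor/k)
P=plane(c,cor,.010);print(P.round(4)); print("plate",rect(P[:,:2]), "mean",P.mean(0)); 
for a,b in((0,1),(1,2),(3,2),(0,3)): d=P[b]-P[a]; print(np.hypot(*d[:2]).round(4),np.degrees(np.arctan2(d[1],d[0])).round(2))
I,W=cloud("w1"); Z=W[...,2]
m=(np.hypot(W[...,0]-.522,W[...,1]+.288)<.06)&(Z>.03)&(Z<.06); print("ridge wrist",W[m].mean(0),rect(W[m][:,:2]),np.median(Z[m]))
m=(abs(W[...,0]-.585)<.02)&(abs(W[...,1]+.288)<.03); print("plate z",np.median(Z[m]))
# mat top view, subpixel contour on plane z=.001
for n in("top","scene"):
    c=dict(np.load(f"{n}.npz"));g=cv2.cvtColor(c["img"],cv2.COLOR_RGB2GRAY)
    big=cv2.resize(g,None,fx=8,fy=8,interpolation=cv2.INTER_CUBIC)
    p=proj(c,[.647,.0096,0]).astype(int)
    inside=np.median(g[p[1]-4:p[1]+5,p[0]-4:p[0]+5]); 
    m=(big<inside+35).astype(np.uint8)
    m[:, :int(8*(p[0]-45))]=0;m[:, int(8*(p[0]+45)):]=0;m[:int(8*(p[1]-38))]=0;m[int(8*(p[1]+38)):]=0
    nl,lab=cv2.connectedComponents(m); l=lab[p[1]*8,p[0]*8]
    v,u=np.nonzero(lab==l); hull=cv2.convexHull(np.c_[u,v].astype(np.int32)).reshape(-1,2)
    print(n,inside,"mat",rect(plane(c,(hull+.5)/8-.5,.001)[:,:2]))
E
```

```text
[[377.4033  158.40273]
 [505.97726 161.94547]
 [493.59763 319.51193]
 [374.36804 317.75406]]
[[ 0.514  -0.2254  0.01  ]
 [ 0.6127 -0.2265  0.01  ]
 [ 0.6119 -0.3538  0.01  ]
 [ 0.5126 -0.3539  0.01  ]]
plate ('ctr', array([ 0.5629, -0.2902]), 'size', array([0.0992, 0.1284]), 'long dir deg', 89.4000015258789) mean [ 0.56280202 -0.28990991  0.01      ]
0.0986 -0.61
0.1273 -90.37
0.0992 0.02
0.1284 -90.63
ridge wrist [ 0.52285861 -0.28925929  0.03833676] ('ctr', array([ 0.5228, -0.2907]), 'size', array([0.0139, 0.07  ]), 'long dir deg', 89.0) 0.038471436750387375
plate z 0.3447937445830978
top 27.0 mat ('ctr', array([0.6479, 0.0095]), 'size', array([0.1161, 0.1463]), 'long dir deg', 99.0999984741211)
scene 59.0 mat ('ctr', array([0.6474, 0.0103]), 'size', array([0.1164, 0.1471]), 'long dir deg', 99.30000305175781)
```

Plate centre is (0.563,-0.290) with yaw -0.5°, measured size 99x128 mm, and ridge top z of 38 mm. The mat is at (0.6477,0.010) with yaw 9.2°. All agree with the text. I descend onto the ridge.

Emit:
{"method": "play_rows", "body": {
  "steps": [
    [-0.1, -0.3, -4, 0, 0, -0.012, 5],
    [-0.1, -0.3, -4, 0, 0, -0.012, 5],
    [0, 0, -4, 0, 0, 0, 5],
    [0, 0, -4, 0, 0, 0, 5],
    [0, 0, -4, 0, 0, 0, 5]
  ]
}}

```text
clock: 2.15
tool_pos: [0.5206, -0.2942, 0.0798]
orientation: [2.242, 2.2, -0.0]
wrist_force: [0.3, -0.4, 0.2]
opening: 0.05
gripper_force: 0.0
```

Emit:
{"method": "play_rows", "body": {
  "steps": [
    [0, 0, -2.5, 0, 0, 0, 5],
    [0, 0, -2, 0, 0, 0, 5],
    [0, 0, -1.0, 0, 0, 0, 5],
    [0, 0, -0.6, 0, 0, 0, 5],
    [0, 0, 0, 0, 0, 0, 5]
  ]
}}

```text
clock: 2.65
tool_pos: [0.5207, -0.2942, 0.0202]
orientation: [-2.242, -2.2, 0.0]
wrist_force: [0.4, -0.1, 0.1]
opening: 0.0502
gripper_force: 0.0
```

```bash
python3 - <<'E'
from h import *; from station import env
print(*pose(env.get_state()))
E
```

```text
2.65 [ 0.5207 -0.2942  0.0202] yaw y deg -1.09 z [-0.  0. -1.] q [ 0.691  0.445 -0.308  1.792  0.163  0.93   0.295] F [ 0.4 -0.1  0.1] 0.05018168049360467 0.0
```

Emit:
{"method": "play_rows", "body": {
  "newtons": 40,
  "steps": [
    [0.28, 0.45, -0.3, 0, 0, 0.01, 5],
    [0, 0, -0.25, 0, 0, 0, 5],
    [0, 0, 0, 0, 0, 0, 3],
    [0, 0, 0, 0, 0, 0, 0.8],
    [0, 0, 0, 0, 0, 0, 0.8]
  ]
}}

```text
clock: 3.15
tool_pos: [0.5236, -0.29, 0.0153]
orientation: [2.231, 2.211, 0.0]
wrist_force: [0.3, -0.4, -1.8]
opening: 0.0133
gripper_force: 39.4
```

Emit:
{"method": "play_rows", "body": {
  "steps": [
    [0, 0, 0, 0, 0, 0, 0.8],
    [0, 0, 0, 0, 0, 0, 0.8],
    [0, 0, 0, 0, 0, 0, 0.8],
    [0, 0, 0, 0, 0, 0, 0.8],
    [0, 0, 0, 0, 0, 0, 0.8]
  ]
}}

```text
clock: 3.65
tool_pos: [0.5236, -0.2899, 0.0152]
orientation: [2.231, 2.211, 0.0]
wrist_force: [-1.2, 0.2, 6.6]
opening: 0.0131
gripper_force: 40.6
```

Gripped (opening 13 mm, 40 N). Now the slide.

Emit:
{"method": "play_rows", "body": {
  "steps": [
    [0.2, 0.6, 0, 0, 0, 0, 0.8],
    [0.43, 1.5, 0, 0, 0, 0.009, 0.8],
    [0.43, 1.5, 0, 0, 0, 0.009, 0.8],
    [0.43, 1.5, 0, 0, 0, 0.009, 0.8],
    [0.43, 1.5, 0, 0, 0, 0.009, 0.8]
  ]
}}

```text
clock: 4.15
tool_pos: [0.5429, -0.2237, 0.0152]
orientation: [2.191, 2.25, -0.001]
wrist_force: [-0.5, -4.1, 5.4]
opening: 0.0133
gripper_force: 40.6
```

Emit:
{"method": "play_rows", "body": {
  "steps": [
    [0.43, 1.5, 0, 0, 0, 0.009, 0.8],
    [0.43, 1.5, 0, 0, 0, 0.009, 0.8],
    [0.43, 1.5, 0, 0, 0, 0.009, 0.8],
    [0.43, 1.5, 0, 0, 0, 0.009, 0.8],
    [0.43, 1.5, 0, 0, 0, 0.009, 0.8]
  ]
}}

```text
clock: 4.65
tool_pos: [0.5644, -0.1487, 0.0152]
orientation: [2.139, 2.299, -0.001]
wrist_force: [-1.1, -4.3, 5.6]
opening: 0.0134
gripper_force: 40.7
```

Emit:
{"method": "play_rows", "body": {
  "steps": [
    [0.43, 1.5, 0, 0, 0, 0.009, 0.8],
    [0.43, 1.5, 0, 0, 0, 0.009, 0.8],
    [0.43, 1.5, 0, 0, 0, 0.009, 0.8],
    [0.43, 1.5, 0, 0, 0, 0.009, 0.8],
    [0.43, 1.5, 0, 0, 0, 0.009, 0.8]
  ]
}}

```text
clock: 5.15
tool_pos: [0.5859, -0.0738, 0.0152]
orientation: [2.087, 2.346, -0.001]
wrist_force: [-0.6, -4.7, 7.0]
opening: 0.0132
gripper_force: 40.8
```

Emit:
{"method": "play_rows", "body": {
  "steps": [
    [0.43, 1.5, 0, 0, 0, 0.009, 0.8],
    [0.43, 1.5, 0, 0, 0, 0.009, 0.8],
    [0.43, 1.5, 0, 0, 0, 0.009, 0.8],
    [0.43, 1.5, 0, 0, 0, 0.009, 0.8],
    [0, 0, 0, 0, 0, 0, 0.8]
  ]
}}

```text
clock: 5.65
tool_pos: [0.6035, -0.0101, 0.0152]
orientation: [-2.041, -2.388, -0.004]
wrist_force: [1.1, 5.4, 5.8]
opening: 0.0132
gripper_force: 40.6
```

```bash
python3 - <<'E'
from h import *; from station import env
print(*pose(env.get_state()))
E
```

```text
5.65 [ 0.6035 -0.0101  0.0152] yaw y deg 8.98 z [ 0.001  0.002 -1.   ] q [ 0.289  0.478 -0.427  1.777  0.236  0.936 -0.08 ] F [1.1 5.4 5.8] 0.013200535153582675 40.62731444835663
```

Emit:
{"method": "play_rows", "body": {
  "steps": [
    [0.25, 0.7, 0, 0, 0, 0.004, 0.8],
    [0.25, 0.6, 0, 0, 0, 0, 0.8],
    [0.07, 0.1, 0, 0, 0, 0, 0.8],
    [0, 0, 0, 0, 0, 0, 0.8],
    [0, 0, 0, 0, 0, 0, 0.8]
  ]
}}

```text
clock: 6.15
tool_pos: [0.6083, -0.0006, 0.0152]
orientation: [2.041, 2.388, -0.001]
wrist_force: [-3.1, -2.7, 8.8]
opening: 0.0133
gripper_force: 41.1
```

```bash
python3 - <<'E'
from h import *; from station import env
print(*pose(env.get_state()))
for n in("top","scene"):
    c=env.capture(n); np.savez(n+"1.npz",**c); I,W=cloud(n+"1"); Z=W[...,2]
    near=(np.hypot(W[...,0]-.648,W[...,1]-.01)<.1)
    m=near&(Z>.005)&(Z<.016)&(I.min(-1)>70); print(n,m.sum(),rect(W[m][:,:2]),I[m].mean(0))
c=cv2.resize(np.load("top1.npz")["img"][110:210,190:310,::-1],(720,600),interpolation=cv2.INTER_CUBIC); cv2.imwrite("pics/top1.png",c)
E
```

```text
6.15 [ 6.083e-01 -6.000e-04  1.520e-02] yaw y deg 8.94 z [-0.    -0.001 -1.   ] q [ 0.269  0.487 -0.426  1.763  0.242  0.943 -0.1  ] F [-3.1 -2.7  8.8] 0.013272409621586188 41.12598896026611
top 89 ('ctr', array([0.6464, 0.0767]), 'size', array([0.033 , 0.1238]), 'long dir deg', 16.799999237060547) [171.41573034 171.08988764 168.80898876]
scene 1135 ('ctr', array([0.6575, 0.0119]), 'size', array([0.1749, 0.1868]), 'long dir deg', 92.19999694824219) [206.96387665 207.00264317 203.30572687]
```

View pics/top1.png

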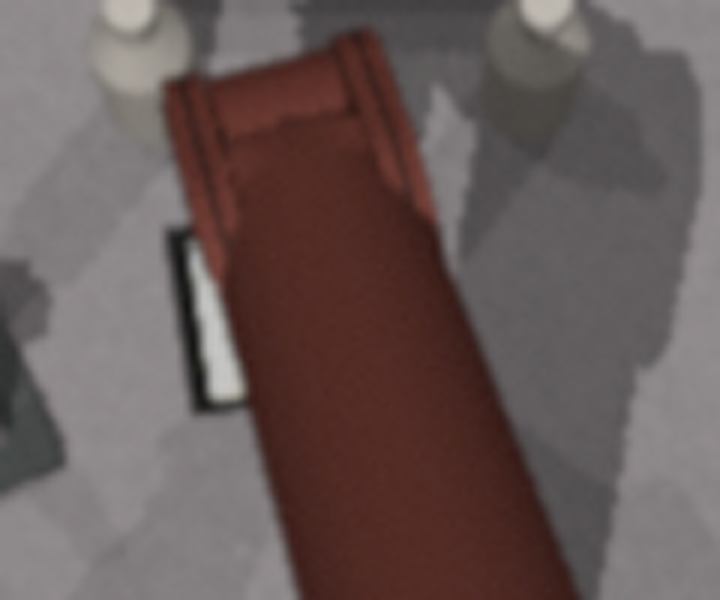

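The top view shows the arm covering most of the plate, with its left edge at (205,330) inside the mat's border. I make the last correction, release and lift off for a clear look.

Emit:
{"method": "play_rows", "body": {
  "steps": [
    [0.09, 0.44, 0, 0, 0, 0.004, 0.8],
    [0, 0, 0, 0, 0, 0, 0.8],
    [0, 0, 0, 0, 0, 0, 0.8],
    [0, 0, 0, 0, 0, 0, 4],
    [0, 0, 0, 0, 0, 0, 4]
  ]
}}

```text
clock: 6.75
tool_pos: [0.6087, 0.0047, 0.0143]
orientation: [-2.035, -2.392, 0.001]
wrist_force: [0.1, -0.8, -0.1]
opening: 0.0398
gripper_force: 0.0
```

Emit:
{"method": "play_rows", "body": {
  "steps": [
    [0, 0, 0, 0, 0, 0, 4],
    [0, 0, 0, 0, 0, 0, 4],
    [0, 0, 2, 0, 0, 0, 4],
    [0, 0, 4, 0, 0, 0, 4],
    [0, 0, 4, 0, 0, 0, 4]
  ]
}}

```text
clock: 7.25
tool_pos: [0.6086, 0.0048, 0.1152]
orientation: [-2.034, -2.392, 0.002]
wrist_force: [0.6, -0.0, -0.0]
opening: 0.0399
gripper_force: 0.0
```

Emit:
{"method": "play_rows", "body": {
  "steps": [
    [0, 0, 4, 0, 0, 0, 6],
    [-1, 0, 4, 0, 0, 0, 6],
    [-2, 0, 3, 0, 0, 0, 6],
    [0, 0, 0, 0, 0, 0, 6],
    [0, 0, 0, 0, 0, 0, 6]
  ]
}}

```text
clock: 7.75
tool_pos: [0.5795, 0.0047, 0.2255]
orientation: [2.035, 2.392, 0.001]
wrist_force: [-0.6, -0.2, -0.7]
opening: 0.0601
gripper_force: 0.0
```

```bash
python3 - <<'E'
from h import *; from station import env
s=snap(env,"w2"); print(*pose(s))
c=env.capture("scene"); np.savez("scene2.npz",**c)
E
```

```text
7.75 [0.5795 0.0047 0.2255] yaw y deg 9.22 z [ 0.002 -0.001 -1.   ] q [ 0.324  0.229 -0.478  1.631  0.109  1.307 -0.01 ] F [-0.6 -0.2 -0.7] 0.06005729210537572 0.0
```

View pics/w2.png

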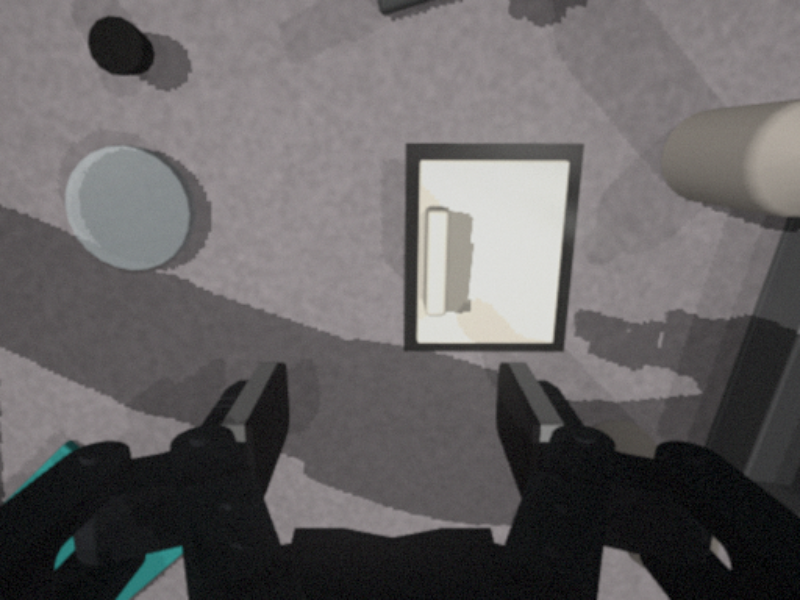

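The wrist view shows the plate with its corners at (419,159), (570,161), (554,345) and (416,343), lying evenly inside the mat, whose corners are (407,143), (583,144), (564,352) and (404,350). I check the numbers, measure the tester from both fixed cameras, and fit the arm's kinematics to test the final tilted pose.

```bash
cat > fk.py <<'E'
import numpy as np,itertools
from scipy.spatial.transform import Rotation as Ro
from scipy.optimize import least_squares
D=[([1.08581,.333808,.039905,1.466185,-.013444,1.343322,-.058511],[.2444,-.60185,.23053],[-3.08196,-.60187,.0005]),
([.706,.227,-.34,1.508,.074,1.419,.378],[.5254,-.2837,.2813],[-2.204,-2.238,-.002]),
([.269,.487,-.426,1.763,.242,.943,-.1],[.6083,-.0006,.0152],[2.041,2.388,-.001]),
([.324,.229,-.478,1.631,.109,1.307,-.01],[.5795,.0047,.2255],[2.035,2.392,.001]),
([.691,.445,-.308,1.792,.163,.93,.295],[.5207,-.2942,.0202],[-2.242,-2.2,0])]
def fk(q,L,s):
    R=Ro.identity();p=np.array([0,0,L[0]])
    for i in range(7):
        R=R*(Ro.from_euler("z",s[i]*q[i]) if i%2==0 else Ro.from_euler("y",q[i]))
        if i in(1,3,5):
            o=[L[4],0] if i==1 else [L[5],0] if i==3 else [L[6],0]
            p=p+R.apply([o[0],0,L[1+i//2]])
    return p,R
def fit():
    best=None
    for sg in itertools.product((1,-1),repeat=3):
        s=[-1,1,sg[0],1,sg[1],1,sg[2]]
        for off in(0,np.pi,np.pi/2,-np.pi/2):
            def r(L):
                o=[]
                for q,p,rv in D:
                    P,R=fk(q,L,s); o+=list(P-p)+list(.3*((R*Ro.from_euler("z",off)).inv()*Ro.from_rotvec(rv)).as_rotvec())
                return o
            f=least_squares(r,[.35,.4,.4,.3,0,0,0])
            if best is None or f.cost<best[0]: best=(f.cost,f.x,s,off)
    return best
E
python3 - <<'E'
from h import *; import fk
print(fk.fit())
c=dict(np.load("w2.npz")); g=cv2.cvtColor(c["img"],cv2.COLOR_RGB2GRAY);k=1/1.5625
for nm,z,pts in(("plate",.01,[[419,159],[570,161],[554,345],[416,343]]),("mat",.001,[[407,143],[583,144],[564,352],[404,350]])):
    q=cv2.cornerSubPix(g,(np.array(pts)*k).astype(np.float32).reshape(-1,1,2),(3,3),(-1,-1),(3,50,.01)).reshape(-1,2)
    P=plane(c,q,z); print(nm,P.mean(0).round(4),rect(P[:,:2]))
# tester: dominant body points & holder foot
o=np.array([.497,.370]);
for n in("top","scene2"):
    I,W=cloud(n); Z=W[...,2]
    m=(np.hypot(W[...,0]-.47,W[...,1]-.365)<.09)&(Z>.12)
    p=W[m]; print(n,m.sum(),p.mean(0).round(4))
    # heights as 45deg plane: horizontal direction of slope
    A=np.c_[p[:,:2],np.ones(len(p))]
    zz=p[:,2]; keep=np.ones(len(p),bool)
    pc=p-p.mean(0); u,sv,vt=np.linalg.svd(pc,full_matrices=False); a=vt[0]*np.sign(vt[0][2]); print(" axis",a.round(3),"azimuth",np.degrees(np.arctan2(-a[1],-a[0])).round(1),"hi",p[p[:,2].argmax()].round(3))
    m=(np.hypot(W[...,0]-.526,W[...,1]-.378)<.1)&(I.max(-1)<110)&(Z>.006)&(Z<.022); print(" foot",m.sum(),rect(W[m][:,:2]))
E
```

```text
(np.float64(0.0012727102259441727), array([-4.03071227,  0.46328874,  0.46214133, -3.95053961,  0.10375793,
       -0.00492881,  0.05681205]), [-1, 1, -1, 1, -1, 1, -1], 1.5707963267948966)
plate [0.648  0.0093 0.01  ] ('ctr', array([0.6481, 0.0096]), 'size', array([0.0989, 0.1292]), 'long dir deg', 99.19999694824219)
mat [0.6488 0.0106 0.001 ] ('ctr', array([0.6487, 0.01  ]), 'size', array([0.1207, 0.1496]), 'long dir deg', 99.0999984741211)
top 216 [0.4689 0.3608 0.1545]
 axis [-0.76  -0.207  0.616] azimuth 15.2 hi [0.447 0.366 0.181]
 foot 551 ('ctr', array([0.5298, 0.3787]), 'size', array([0.0813, 0.1371]), 'long dir deg', 15.899999618530273)
scene2 295 [0.4731 0.3607 0.1498]
 axis [-0.723 -0.223  0.654] azimuth 17.2 hi [0.447 0.362 0.182]
 foot 599 ('ctr', array([0.5289, 0.3767]), 'size', array([0.0758, 0.1263]), 'long dir deg', 14.899999618530273)
```

The plate lies within 1.5 mm and 0.1° of the mat. I improve the kinematic fit before choosing the final direction, since the tilt is near the reach limit.

```bash
cat > fk2.py <<'E'
import numpy as np,itertools
from scipy.spatial.transform import Rotation as Ro
from scipy.optimize import least_squares
from fk import D
# L: z lengths 4, x offs 3, y offs 3, yaw offs base, tool
def fk(q,L,s):
    R=Ro.from_euler("z",L[10]);p=np.array([0,0,L[0]])
    for i in range(7):
        R=R*(Ro.from_euler("z",s[i]*q[i]) if i%2==0 else Ro.from_euler("y",q[i]))
        if i in(1,3,5):
            j=i//2; p=p+R.apply([L[4+j],L[7+j],L[1+j]])
    return p,R*Ro.from_euler("z",L[11])
x0=np.array([.33,.45,.45,.35]+[0]*8)
W=np.array([1,1,1,1]+[1]*6+[.3,.02])*.02
def fit(D=D):
    best=None
    for sg in itertools.product((1,-1),repeat=3):
        s=[-1,1,sg[0],1,sg[1],1,sg[2]]
        for off in(0,np.pi,np.pi/2,-np.pi/2):
            X0=x0.copy();X0[11]=off
            def r(L):
                o=list(W*(L-X0))
                for q,p,rv in D:
                    P,R=fk(q,L,s); o+=list(P-p)+list(.3*(R.inv()*Ro.from_rotvec(rv)).as_rotvec())
                return o
            f=least_squares(r,X0)
            if best is None or f.cost<best[0]: best=(f.cost,f.x,s,f.fun[12:].reshape(-1,6))
    return best
lo=np.array([-2.58,-.38,-1.3,.25,-1.5,.08,-2.65]);hi=np.array([2.58,2.09,1.39,2.4,4.64,2.09,2.65])
def ik(L,s,P,R,q0):
    f=least_squares(lambda q:np.r_[fk(q,L,s)[0]-P,.3*(fk(q,L,s)[1].inv()*R).as_rotvec(),1e-3*(q-q0)],np.clip(q0,lo+.01,hi-.01),bounds=(lo,hi))
    return f.x,np.linalg.norm(f.fun[:6])
E
python3 - <<'E'
from fk2 import *
np.set_printoptions(precision=3,suppress=True)
c,L,s,res=fit(); print(c,L,s);print(res)
q0=np.array(D[3][0])
for ua in(-60,-45,-30,0,30,45,60,90):
    u=np.array([np.cos(np.radians(ua)),np.sin(np.radians(ua)),0])
    z=(u-[0,0,1])/2**.5
    for sg in(1,-1):
        y=sg*np.cross([0,0,1],u); R=Ro.from_matrix(np.c_[np.cross(y,z),y,z])
        P=np.array([.648,.01,.16])-.124*u+.019*z
        q,e=min((ik(L,s,P,R,q1) for q1 in (q0,q0+[0,0,0,0,1,0,-1],q0+[0,0,0,0,-1,0,1],q0+[0,0,.5,0,0,0,1.5],q0+[0,0,0,.0,0,0,-1.5])),key=lambda t:t[1]); print(ua,sg,P.round(3),q,round(e,4))
E
```

```text
1.943966848780718e-06 [ 0.286  0.475  0.501  0.395  0.003 -0.005 -0.001 -0.022 -0.021  0.006
 -0.011  1.56 ] [-1, 1, -1, 1, -1, 1, -1]
[[-0.  0. -0. -0.  0. -0.]
 [ 0. -0. -0.  0. -0. -0.]
 [-0. -0.  0.  0.  0. -0.]
 [-0. -0.  0. -0.  0.  0.]
 [ 0.  0. -0. -0. -0.  0.]]
-60 1 [0.593 0.106 0.147] [-0.123  0.475 -0.749  1.826  1.057  1.464 -0.749] 0.0
-60 -1 [0.593 0.106 0.147] [-0.379  0.398 -0.426  1.841  0.944  1.355  2.45 ] 0.0
-45 1 [0.57  0.088 0.147] [ 0.006  0.283 -0.832  2.065  1.1    1.223 -0.619] 0.0
-45 -1 [0.57  0.088 0.147] [-0.281  0.219 -0.51   2.079  1.024  1.145  2.559] 0.0
-30 1 [0.552 0.065 0.147] [ 0.058  0.027 -0.757  2.281  1.09   0.865 -0.408] 0.0
-30 -1 [0.552 0.065 0.147] [ 0.563  0.147 -1.3    2.268  1.214  0.97   2.65 ] 0.006
0 1 [0.537 0.01  0.147] [ 1.083 -0.38  -1.084  2.4   -0.961  0.336  2.304] 0.0338
0 -1 [0.537 0.01  0.147] [ 1.083 -0.38  -1.084  2.4   -0.961  0.336 -0.836] 0.0338
30 1 [ 0.552 -0.045  0.147] [ 0.537 -0.006 -0.099  2.398 -1.344  0.676 -2.65 ] 0.0198
30 -1 [ 0.552 -0.045  0.147] [ 0.636 -0.026 -0.224  2.351 -1.193  0.671  0.292] 0.0
45 1 [ 0.57  -0.068  0.147] [ 0.023  0.162  0.536  2.175 -1.108  0.986 -2.65 ] 0.0001
45 -1 [ 0.57  -0.068  0.147] [ 0.634  0.161 -0.123  2.146 -1.019  0.904  0.422] 0.0
60 1 [ 0.593 -0.086  0.147] [ 0.67   0.346 -0.148  1.904 -0.852  1.1   -2.65 ] 0.0
60 -1 [ 0.593 -0.086  0.147] [ 0.616  0.342 -0.085  1.907 -0.872  1.113  0.506] 0.0
90 1 [ 0.648 -0.101  0.147] [ 0.619  0.698 -0.233  1.362 -0.555  1.481 -2.567] 0.0
90 -1 [ 0.648 -0.101  0.147] [ 0.82   0.758 -0.558  1.345 -0.359  1.431  0.444] 0.0
```

The fit is now sub-millimetre. The direction u=+60° (tester coming from the right, tool y at -30°) is comfortable and free of obstacles. This needs the tester gripped with tool y at -74°. I move to hover above the tester.

Emit:
{"method": "play_rows", "body": {
  "steps": [
    [-0.9, 2.9, 1, 0, 0, -0.12, 6],
    [-0.9, 2.9, 1, 0, 0, -0.12, 6],
    [-0.9, 2.9, 1, 0, 0, -0.12, 6],
    [-0.9, 2.9, 1, 0, 0, -0.12, 6],
    [-0.9, 2.9, 1, 0, 0, -0.12, 6]
  ]
}}

```text
clock: 8.35
tool_pos: [0.5337, 0.1507, 0.2736]
orientation: [-2.655, -1.677, 0.004]
wrist_force: [0.2, -0.3, 0.1]
opening: 0.06
gripper_force: 0.0
```

Emit:
{"method": "play_rows", "body": {
  "steps": [
    [-0.9, 2.9, 0, 0, 0, -0.12, 6],
    [-0.9, 2.9, 0, 0, 0, -0.12, 6],
    [-0.9, 2.9, 0, 0, 0, -0.12, 6],
    [-0.9, 2.9, 0, 0, 0, -0.12, 6],
    [-0.9, 2.9, 0, 0, 0, -0.12, 6]
  ]
}}

```text
clock: 8.85
tool_pos: [0.4888, 0.2956, 0.2732]
orientation: [3.033, 0.818, -0.004]
wrist_force: [0.2, -0.4, 0.4]
opening: 0.0598
gripper_force: 0.0
```

Emit:
{"method": "play_rows", "body": {
  "steps": [
    [-0.9, 2.9, 0, 0, 0, -0.12, 6],
    [-0.9, 2.9, 0, 0, 0, -0.13, 6],
    [0, 0.9, 0, 0, 0, 0, 6],
    [0, 0, 0, 0, 0, 0, 6],
    [0, 0, 0, 0, 0, 0, 6]
  ]
}}

```text
clock: 9.35
tool_pos: [0.472, 0.3605, 0.2738]
orientation: [3.109, 0.442, -0.002]
wrist_force: [-0.3, -0.4, -0.1]
opening: 0.0601
gripper_force: 0.0
```

```bash
python3 - <<'E'
from h import *; from station import env
s=snap(env,"w3"); print(*pose(s))
I,W=cloud("w3"); Z=W[...,2]
m=(np.hypot(W[...,0]-.47,W[...,1]-.362)<.075)&(Z>.12)&(Z<.2)&(I.min(-1)>110)
m=cv2.morphologyEx(m.astype(np.uint8),cv2.MORPH_OPEN,np.ones((3,3)))>0
p=W[m]; print(m.sum(),p.mean(0).round(4),p.min(0).round(3),p.max(0).round(3),rect(p[:,:2]))
E
```

```text
9.35 [0.472  0.3605 0.2738] yaw y deg -73.8 z [-0.001 -0.001 -1.   ] q [-0.246  0.253 -0.581  1.517  0.14   1.415 -2.123] F [-0.3 -0.4 -0.1] 0.06014771948619782 0.0
2257 [0.4713 0.3648 0.1553] [0.431 0.343 0.122] [0.506 0.385 0.18 ] ('ctr', array([0.4685, 0.3641]), 'size', array([0.0258, 0.0717]), 'long dir deg', 15.699999809265137)
```

View pics/w3.png

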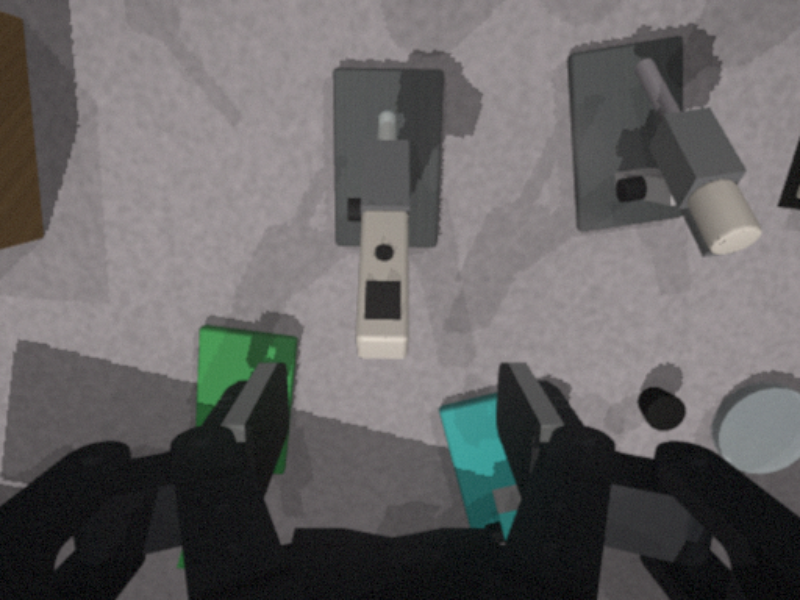

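The wrist view shows the tester's body at (384,280), 26 mm wide with yaw 15.7°, centred between the open fingers. The other probe is at (725,225). I descend and grip.

Emit:
{"method": "play_rows", "body": {
  "newtons": 60,
  "steps": [
    [-0.1, 0.4, -3, 0, 0, -0.009, 6],
    [0, 0, -4, 0, 0, 0, 6],
    [0, 0, -4, 0, 0, 0, 6],
    [0, 0, -3, 0, 0, 0, 6],
    [0, 0, -1, 0, 0, 0, 6]
  ]
}}

```text
clock: 9.9
tool_pos: [0.4699, 0.3627, 0.1214]
orientation: [3.11, 0.425, -0.007]
wrist_force: [-0.2, -0.8, 0.1]
opening: 0.06
gripper_force: 0.0
```

Emit:
{"method": "play_rows", "body": {
  "steps": [
    [0, 0, 0, 0, 0, 0, 6],
    [0, 0, 0, 0, 0, 0, 4],
    [0, 0, 0, 0, 0, 0, 2],
    [0, 0, 0, 0, 0, 0, 2],
    [0, 0, 0, 0, 0, 0, 2]
  ]
}}

```text
clock: 10.4
tool_pos: [0.4714, 0.3663, 0.1268]
orientation: [-3.111, -0.427, -0.005]
wrist_force: [-1.1, -2.0, 6.4]
opening: 0.0249
gripper_force: 59.0
```

Emit:
{"method": "play_rows", "body": {
  "steps": [
    [0, 0, 0, 0, 0, 0, 2],
    [0, 0, 0, 0, 0, 0, 2],
    [0, 0, 0, 0, 0, 0, 2],
    [0, 0, 0, 0, 0, 0, 2],
    [0, 0, 0, 0, 0, 0, 2]
  ]
}}

```text
clock: 10.9
tool_pos: [0.4714, 0.3663, 0.1268]
orientation: [-3.111, -0.427, -0.005]
wrist_force: [-0.8, -1.4, 8.0]
opening: 0.0247
gripper_force: 59.0
```

Emit:
{"method": "play_rows", "body": {
  "steps": [
    [-0.34, -0.1, 0.35, 0, 0, 0, 2],
    [-0.68, -0.19, 0.71, 0, 0, 0, 2],
    [-0.68, -0.19, 0.71, 0, 0, 0, 2],
    [-0.68, -0.19, 0.71, 0, 0, 0, 2],
    [-0.68, -0.19, 0.71, 0, 0, 0, 2]
  ]
}}

```text
clock: 11.4
tool_pos: [0.4404, 0.3574, 0.158]
orientation: [-3.111, -0.427, -0.004]
wrist_force: [5.3, 0.6, -0.3]
opening: 0.0253
gripper_force: 58.7
```

Emit:
{"method": "play_rows", "body": {
  "steps": [
    [-0.68, -0.19, 0.71, 0, 0, 0, 2],
    [-0.68, -0.19, 0.71, 0, 0, 0, 2],
    [-0.68, -0.19, 0.71, 0, 0, 0, 2],
    [-0.68, -0.19, 0.71, 0, 0, 0, 2],
    [-0.68, -0.19, 0.71, 0, 0, 0, 2]
  ]
}}

```text
clock: 11.9
tool_pos: [0.4044, 0.3472, 0.1924]
orientation: [3.112, 0.427, -0.003]
wrist_force: [-1.0, -0.5, -1.1]
opening: 0.0254
gripper_force: 58.9
```

Emit:
{"method": "play_rows", "body": {
  "steps": [
    [-0.68, -0.19, 0.71, 0, 0, 0, 2],
    [-0.68, -0.19, 0.71, 0, 0, 0, 2],
    [0, 0, 2, 0, 0, 0, 2],
    [0, 0, 3, 0, 0, 0, 2],
    [0, 0, 3, 0, 0, 0, 2]
  ]
}}

```text
clock: 12.4
tool_pos: [0.3912, 0.3434, 0.2873]
orientation: [3.112, 0.428, -0.002]
wrist_force: [1.5, -0.1, -1.7]
opening: 0.0252
gripper_force: 58.9
```

```bash
python3 - <<'E'
from h import *; from station import env
from fk2 import fit,ik,fk
np.set_printoptions(precision=3,suppress=True)
s=env.get_state(); print(*pose(s))
_,L,sg,_=fit(); q=s["q"]; print(fk(q,L,sg)[0])
# planned: tool-down transit to E, then tilt to F
R0=Ro.from_rotvec(s["orientation"]); g0=s["tool_pos"]-.019*R0.apply([0,0,1])
u=np.array([.5,.866,0]); gE=np.array([.648,.01,.30])-.124*u; gF=gE-[0,0,.14]
for k in range(1,9):
    f=k/8; R=Ro.from_rotvec([0,0,.768*f])*R0; q,e=ik(L,sg,g0+f*(gE-g0)+.019*R.apply([0,0,1]),R,q); print(q,round(e,4))
RE=R
for k in range(1,6):
    f=k/5; R=Ro.from_rotvec(.785*f*np.array([.866,-.5,0]))*RE; q,e=ik(L,sg,gE+f*(gF-gE)+.019*R.apply([0,0,1]),R,q); print(q,round(e,4))
print("E tcp",gE-[0,0,.019],"F tcp",gF+.019*R.apply([0,0,1]))
E
```

```text
12.4 [0.391 0.343 0.287] yaw y deg -74.35 z [-0.001 -0.001 -1.   ] q [-0.225  0.085 -0.613  1.663  0.049  1.411 -2.141] F [ 1.5 -0.1 -1.7] 0.0251729730750619 58.933188915252686
[0.392 0.344 0.288]
[-0.148  0.045 -0.559  1.701  0.024  1.405 -1.912] 0.0
[-0.079  0.023 -0.501  1.722  0.011  1.402 -1.687] 0.0
[-0.014  0.018 -0.444  1.727  0.008  1.4   -1.468] 0.0
[ 0.049  0.03  -0.389  1.717  0.012  1.399 -1.256] 0.0
[ 0.11   0.056 -0.34   1.691  0.02   1.398 -1.05 ] 0.0
[ 0.17   0.097 -0.297  1.65   0.03   1.4   -0.852] 0.0
[ 0.23   0.149 -0.262  1.593  0.04   1.405 -0.662] 0.0
[ 0.287  0.211 -0.235  1.521  0.051  1.415 -0.48 ] 0.0
[ 0.376  0.186 -0.222  1.62  -0.109  1.288 -0.343] 0.0
[ 0.466  0.183 -0.212  1.711 -0.285  1.186 -0.171] 0.0
[ 0.559  0.208 -0.21   1.791 -0.472  1.116  0.03 ] 0.0
[ 0.655  0.264 -0.22   1.855 -0.655  1.081  0.246] 0.0
[ 0.75   0.352 -0.242  1.899 -0.819  1.081  0.461] 0.0
E tcp [ 0.586 -0.097  0.281] F tcp [ 0.593 -0.086  0.147]
```

The draw-out went cleanly with low force, and IK confirms the rest of the path. Now the transit, tool down.

Emit:
{"method": "play_rows", "body": {
  "steps": [
    [0.6, -1.4, 0.5, 0, 0, 0.03, 2],
    [1.2, -2.7, 0, 0, 0, 0.05, 2],
    [1.2, -2.7, 0, 0, 0, 0.05, 2],
    [1.2, -2.7, 0, 0, 0, 0.05, 2],
    [1.2, -2.7, 0, 0, 0, 0.05, 2]
  ]
}}

```text
clock: 12.9
tool_pos: [0.4457, 0.2207, 0.2915]
orientation: [-3.042, -0.785, 0.001]
wrist_force: [0.4, 0.1, -1.7]
opening: 0.0254
gripper_force: 59.0
```

Emit:
{"method": "play_rows", "body": {
  "steps": [
    [1.2, -2.7, 0, 0, 0, 0.05, 2],
    [1.2, -2.7, 0, 0, 0, 0.05, 2],
    [1.2, -2.7, 0, 0, 0, 0.05, 2],
    [1.2, -2.7, 0, 0, 0, 0.05, 2],
    [1.2, -2.7, 0, 0, 0, 0.05, 2]
  ]
}}

```text
clock: 13.4
tool_pos: [0.5058, 0.0859, 0.2915]
orientation: [-2.92, -1.158, 0.001]
wrist_force: [1.0, 0.5, -0.9]
opening: 0.0252
gripper_force: 59.0
```

Emit:
{"method": "play_rows", "body": {
  "steps": [
    [1.2, -2.7, 0, 0, 0, 0.05, 2],
    [1.2, -2.7, 0, 0, 0, 0.05, 2],
    [1.2, -2.7, 0, 0, 0, 0.05, 2],
    [1.2, -2.7, 0, 0, 0, 0.05, 2],
    [1.2, -2.7, 0, 0, 0, 0.05, 2]
  ]
}}

```text
clock: 13.9
tool_pos: [0.5659, -0.0489, 0.2915]
orientation: [-2.752, -1.513, 0.001]
wrist_force: [-0.1, -0.8, -1.7]
opening: 0.0251
gripper_force: 59.0
```

Emit:
{"method": "play_rows", "body": {
  "steps": [
    [1.2, -2.7, 0, 0, 0, 0.04, 2],
    [0.9, -2, 0, 0, 0, 0, 2],
    [0, 0, 0, 0, 0, 0, 2],
    [0, 0, 0, 0, 0, 0, 2],
    [0, 0, 0, 0, 0, 0, 2]
  ]
}}

```text
clock: 14.4
tool_pos: [0.5868, -0.0938, 0.2915]
orientation: [-2.722, -1.566, -0.0]
wrist_force: [0.5, 0.9, -1.7]
opening: 0.025
gripper_force: 59.1
```

```bash
python3 - <<'E'
from h import *; from station import env
print(*pose(env.get_state()))
E
```

```text
14.4 [ 0.5868 -0.0938  0.2915] yaw y deg -30.17 z [-0.     0.001 -1.   ] q [ 0.274  0.208 -0.225  1.503  0.046  1.435 -0.479] F [ 0.5  0.9 -1.7] 0.02504622259200928 59.08016324043274
```

Emit:
{"method": "play_rows", "body": {
  "steps": [
    [0.06, 0.08, -1, 0.068, -0.0393, 0, 2],
    [0.06, 0.08, -1.4, 0.068, -0.0393, 0, 2],
    [0.06, 0.08, -1.4, 0.068, -0.0393, 0, 2],
    [0.06, 0.08, -1.4, 0.068, -0.0393, 0, 2],
    [0.06, 0.08, -1.4, 0.068, -0.0393, 0, 2]
  ]
}}

```text
clock: 14.9
tool_pos: [0.5901, -0.0899, 0.2257]
orientation: [-2.515, -1.447, -0.504]
wrist_force: [0.6, 0.5, -2.4]
opening: 0.0253
gripper_force: 59.1
```

Emit:
{"method": "play_rows", "body": {
  "steps": [
    [0.06, 0.08, -1.4, 0.068, -0.0393, 0, 2],
    [0.06, 0.08, -1.4, 0.068, -0.0393, 0, 2],
    [0.06, 0.08, -1.4, 0.068, -0.0393, 0, 2],
    [0.06, 0.08, -1.4, 0.068, -0.0393, 0, 2],
    [0.06, 0.08, -1.4, 0.068, -0.0393, 0, 2]
  ]
}}

```text
clock: 15.4
tool_pos: [0.5933, -0.0862, 0.1558]
orientation: [-2.246, -1.293, -0.934]
wrist_force: [0.0, -0.2, -1.5]
opening: 0.0253
gripper_force: 59.1
```

Emit:
{"method": "play_rows", "body": {
  "steps": [
    [0, 0, 0, 0, 0, 0, 2],
    [0, 0, 0, 0, 0, 0, 2],
    [0, 0, 0, 0, 0, 0, 2],
    [0, 0, 0, 0, 0, 0, 2],
    [0, 0, 0, 0, 0, 0, 2]
  ]
}}

```text
clock: 15.9
tool_pos: [0.5938, -0.0866, 0.1566]
orientation: [-2.249, -1.295, -0.93]
wrist_force: [-0.0, 0.2, -0.9]
opening: 0.025
gripper_force: 59.1
```

```bash
python3 - <<'E'
from h import *; from station import env
s=snap(env,"w4"); print(*pose(s))
R=Ro.from_rotvec(s["orientation"]).as_matrix(); u=np.cross(R[:,1],[0,0,-1])
u=np.array([-R[1,1],R[0,1],0]); u/=np.linalg.norm(u); u*=np.sign(u@R[:,2])
g=s["tool_pos"]-.019*R[:,2]; print("u",u,"grip",g,"bulb exp",g+.124*u)
c=env.capture("scene"); np.savez("scene4.npz",**c); p=proj(c,[.62,-.03,.12]).astype(int); print(p, proj(c,g+.124*u))
cr=cv2.resize(c["img"][p[1]-45:p[1]+45,p[0]-60:p[0]+60,::-1],(400,300),interpolation=cv2.INTER_CUBIC)
w=cv2.resize(np.load("w4.npz")["img"][:,:,::-1],(400,300)); cv2.imwrite("pics/fin.png",np.hstack([cr,w]))
for n in("scene4","w4"):
    I,W=cloud(n); d=W-g; t=d@u; lat=d@np.array([-u[1],u[0],0]); Z=W[...,2]
    m=(t>-.05)&(t<.14)&(abs(lat)<.025)&(Z>.08)&(Z<.22)
    for a,b in((-.05,-.03),(.02,.04),(.05,.08),(.08,.11),(.11,.135)):
        k=m&(t>a)&(t<b); 
        if k.sum()>3: print(n,a,k.sum(),W[k].mean(0).round(3),"lat",lat[k].mean().round(4),"z",np.percentile(Z[k],[5,50,95]).round(3))
E
```

```text
15.9 [ 0.5938 -0.0866  0.1566] yaw y deg -30.1 z [ 0.354  0.612 -0.708] q [ 0.697  0.328 -0.222  1.874 -0.831  1.089  0.417] F [-0.   0.2 -0.9] 0.02500402053403275 59.098570346832275
u [0.50158596 0.86510781 0.        ] grip [ 0.58703711 -0.09824305  0.17002713] bulb exp [0.64923377 0.00903032 0.17002713]
[258 225] [273.70132283 223.84964579]
scene4 -0.05 62 [ 0.574 -0.133  0.2  ] lat -0.0065 z [0.181 0.2   0.218]
scene4 0.02 84 [ 0.605 -0.073  0.174] lat -0.0032 z [0.158 0.177 0.182]
scene4 0.05 43 [ 0.621 -0.042  0.17 ] lat -0.001 z [0.166 0.171 0.174]
scene4 0.08 46 [ 0.635 -0.017  0.17 ] lat -0.001 z [0.164 0.17  0.173]
scene4 0.11 28 [0.648 0.005 0.17 ] lat -0.0009 z [0.165 0.17  0.175]
w4 -0.05 974 [ 0.571 -0.127  0.218] lat -0.0006 z [0.216 0.218 0.22 ]
w4 0.02 2167 [ 0.602 -0.074  0.178] lat -0.0006 z [0.177 0.178 0.179]
w4 0.05 1088 [ 0.62  -0.043  0.17 ] lat -0.0007 z [0.167 0.17  0.172]
w4 0.08 846 [ 0.635 -0.017  0.17 ] lat -0.0008 z [0.167 0.17  0.172]
w4 0.11 359 [0.647 0.003 0.17 ] lat -0.001 z [0.167 0.17  0.171]
```

View pics/fin.png

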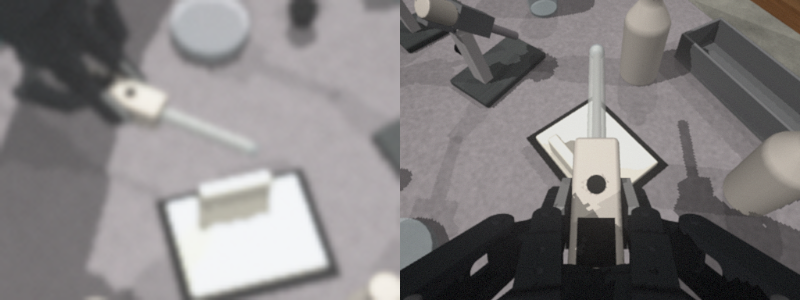

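The left crop shows the stem level, with the bulb at (253,146). The plate sits squarely on the mat. Depth puts the bulb at about (0.648,0.007) and z of about 0.165. I lower it 1.5 cm and let it settle.

Emit:
{"method": "play_rows", "body": {
  "steps": [
    [0, 0, -0.5, 0, 0, 0, 2],
    [0, 0, -0.5, 0, 0, 0, 2],
    [0, 0, -0.5, 0, 0, 0, 2],
    [0, 0, 0, 0, 0, 0, 2],
    [0, 0, 0, 0, 0, 0, 2]
  ]
}}

```text
clock: 16.5
tool_pos: [0.593, -0.0871, 0.1401]
orientation: [-2.249, -1.291, -0.929]
wrist_force: [0.7, 0.2, -0.9]
opening: 0.0251
gripper_force: 59.1
```

Emit:
{"method": "play_rows", "body": {
  "steps": [
    [0, 0, 0, 0, 0, 0, 2],
    [0, 0, 0, 0, 0, 0, 2],
    [0, 0, 0, 0, 0, 0, 2],
    [0, 0, 0, 0, 0, 0, 2],
    [0, 0, 0, 0, 0, 0, 2]
  ]
}}

```text
clock: 17.0
tool_pos: [0.5932, -0.0872, 0.1405]
orientation: [-2.249, -1.292, -0.93]
wrist_force: [0.7, 0.2, -1.5]
opening: 0.0253
gripper_force: 59.1
```

```bash
python3 - <<'E'
from h import *; from station import env
s=env.get_state(); print(*pose(s),abs(s["qvel"]).max()); print(env.sign_off())
E
```

```text
17.0 [ 0.5932 -0.0872  0.1405] yaw y deg -30.18 z [ 0.354  0.612 -0.707] q [ 0.699  0.349 -0.224  1.885 -0.838  1.067  0.441] F [ 0.7  0.2 -1.5] 0.02526860381279362 59.09830391407013 0.0011011054849983147
the job is handed in; nothing more can be done
None
```

I handed the job in at 17 s, with no verdict returned: when last measured the plate lay within about 2 mm and 0.1° of the mat's centre, and the tester is held still and level with its bulb over the plate's middle, about 15 cm up.

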